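# Load the coffee-pod magazines by colour

## Task

Load the red and blue coffee pods into the two tube magazines on the table: red pods into the tube with the red mouth, blue pods into the tube with the blue mouth, in each tube the plain pod at the bottom and the white-spotted one on top, all lids up and fully down in the tube. Leave the two green pods, the white sugar pot and the glass jar standing where they are.

Things in the scene. Friction and masses are not known exactly. Their poses are not given: they have to be found in the camera images.
- red_plain_center (a point): red upright rigid coffee pod, a straight cylinder 46 mm in diameter and 40 mm tall (foot chamfered 3 mm wide over the lowest 6 mm), about 30 g, standing on the table; red body, lid plain red all over. The point is its centre, on the axis half-way up, 20 mm above its underside; z points up out of the lid
- red_spot_center (a point): red upright rigid coffee pod, a straight cylinder 46 mm in diameter and 40 mm tall (foot chamfered 3 mm wide over the lowest 6 mm), about 30 g, standing on the table; red body, lid red with a white round spot 28 mm across in its middle. The point is its centre, on the axis half-way up, 20 mm above its underside; z points up out of the lid
- blue_plain_center (a point): blue upright rigid coffee pod, a straight cylinder 46 mm in diameter and 40 mm tall (foot chamfered 3 mm wide over the lowest 6 mm), about 30 g, standing on the table; blue body, lid plain blue all over. The point is its centre, on the axis half-way up, 20 mm above its underside; z points up out of the lid
- blue_spot_center (a point): blue upright rigid coffee pod, a straight cylinder 46 mm in diameter and 40 mm tall (foot chamfered 3 mm wide over the lowest 6 mm), about 30 g, standing on the table; blue body, lid blue with a white round spot 28 mm across in its middle. The point is its centre, on the axis half-way up, 20 mm above its underside; z points up out of the lid
- green_plain_center (a point): green upright rigid coffee pod, a straight cylinder 46 mm in diameter and 40 mm tall (foot chamfered 3 mm wide over the lowest 6 mm), about 30 g, standing on the table; green body, lid plain green all over. The point is its centre, on the axis half-way up, 20 mm above its underside; z points up out of the lid (not to be loaded)
- green_spot_center (a point): green upright rigid coffee pod, a straight cylinder 46 mm in diameter and 40 mm tall (foot chamfered 3 mm wide over the lowest 6 mm), about 30 g, standing on the table; green body, lid green with a white round spot 28 mm across in its middle. The point is its centre, on the axis half-way up, 20 mm above its underside; z points up out of the lid (not to be loaded)
- tube_red: gravity tube magazine, fixed: red foot 90 x 90 x 6 mm (its top is the floor pods rest on), upright clear tube of 54 mm bore, red flared mouth whose bore widens from 54 mm at 76 mm height to 72 mm (77 mm outside) at the rim, 85 mm above the table. Holds two stacked pods (centres then 26 and 66 mm up, upper lid level with the rim). Origin on the tube axis at the table surface; z up
- tube_blue: gravity tube magazine, fixed: blue foot 90 x 90 x 6 mm (its top is the floor pods rest on), upright clear tube of 54 mm bore, blue flared mouth whose bore widens from 54 mm at 76 mm height to 72 mm (77 mm outside) at the rim, 85 mm above the table. Holds two stacked pods (centres then 26 and 66 mm up, upper lid level with the rim). Origin on the tube axis at the table surface; z up
- sugar_pot_center (a point): squat white ceramic sugar pot with a knobbed lid (one piece), 88 mm in diameter, 72 mm tall, bystander; the point is on its axis 36 mm above its underside
- jar_center (a point): closed glass jar with a black lid, 80 mm in diameter, 120 mm tall, bystander; the point is on its axis 60 mm above its underside
There are look-alikes about, which are no part of the job. Leave any yellow look-alike of the part that bears blue_plain_center alone.

How it is judged:
By the outcome, as a careful person would: the job done as asked, in the order asked, and still so for the second after the job is handed in, with the robot touching nothing.
It also fails if it takes over 106 s, if anything falls off the work surface, if the arm or the gripper's body presses on something with over 40 N, if the wrist force passes 120 N, or if a joint passes its speed limit or range.

## Robot

A 6-joint arm with a two-finger parallel gripper is mounted at the origin on the work surface. World frame = base frame: x ahead of the robot, y to its left, z up, the work surface at z = 0. Lengths are in mm, angles in degrees, forces in N, time in s.
With the tool pointing down it reaches from about 350 to 775 mm from the base axis. Payload 5.5 kg.
Tool frame: the origin (TCP) lies at the very end of the fingers, on their centre line; the grasp point (between the pads) lies 19 mm behind it; z points along the fingers, y is the line along which they close (so a half turn about z gives the same grasp; the last joint's range is limited). The gripper opens to 85 mm and grips with 20 to 120 N. Pads are 22 mm wide; open, the fingers measure 114 mm over their backs; the gripper's body (76 mm by 85 mm) begins 54 mm behind the grasp point. The pads swing forward as they close: fully open they stand 13 mm farther back than shut.
Start: joints at [-75.837, 17.945, 2.641, 74.691, 0, 82.002], TCP at [216.905, -532.564, 231.323] pointing down, gripper open.
Joint ranges: [-158.12, 158.12], [-49.38, 96.58], [-58.88, 72.47], [-126.05, 133.96], [-84.25, 85.87], [-180, 180]. Speed limits (degrees/s): [147.25, 147.25, 180, 180, 180, 180].

## Interface

Orientations are given as a 3x3 rotation matrix whose columns are the frame's x, y, z axes.
In Python, from station import get_state, capture, sign_off, find_in, cut_out gives the robot as it stands.
- The arm moves only by the tool arm_command, never from a script. Its argument "series" is a list of rows, each a list of 6 numbers: the shift along the tool's x, y, z normalised to -1 to 1, where 1 is 80 cm, then the turn, a rotation vector about the tool's x, y, z normalised to -1 to 1, where 1 is 90 degrees. A call has 1 to 8 rows; each row is the pose to reach, as a shift and turn from the pose commanded when the call began, along the tool's axes at that moment; what a row does not reach only later rows make up. A row lasts 1/10 s, in which the tool goes at most 50 mm and 8.59 degrees, less where a joint would pass 70% of its speed; a pose out of reach is approached as far as the arm can. A call with a number of a shift or a turn outside -1 to 1 is refused whole. A call with a gripper value outside its range is refused whole. "fingers" is the finger opening in mm, from 0 to 85.4, set as the call begins (left out, the last holds). The fingers move at their own pace and stop on an object; "newtons" is the grip in N (left out, the last holds). Time passes only in rows, so rows that repeat a pose let the fingers close. It gives the time, the measured TCP pose, the force, the opening and the grip force at its end, in the units of the state.
- get_state(): the state, without advancing time (a new reading comes with each control period).
- capture(name): name is "side" or "top"; returns a dict with "color" (384x512x3 uint8, red, green, blue), "K" (3x3 intrinsics, pixels), "extrinsics" (4x4, takes a point from world to camera coordinates). Camera axes: x right, y up, looking along -z (the intrinsics and any distortion apply to the point x, -y, -z); pixel columns grow to the right and rows downward; lengths in mm; the calibration is good to about 2 mm. A picture is of the moment at which its call begins. There is no depth.
- sign_off(): hands the job in; it is judged then, once.
Trained networks look in the newest picture that a camera, given by its name, has taken for a name from the list of things; names that differ only in an ending like _2 or _b are one class to them, and where a whole thing is asked for, a point or a joint stands for the part that bears it (a point fixed in the world has none). Each returns a list of dicts, best first, with "score" (0 to 1); they miss things now and then, are a little off and sometimes report something else, mostly with a low value. They report only what shows in the picture. A call takes as long as a camera call. They do not tell look-alikes from the thing itself.
- find_in(camera, name): "pixel" ([column, row] in pixels, amid what is visible of it).
- cut_out(camera, name): "region" (384x512 bool, what is visible of it) and "pixel" ([column, row] in pixels, amid what is visible of it).
The state is a dict: "time_s": time; "joint_positions": joint angles; "joint_velocities": joint speeds; "joint_torque": joint torques, N m; "position": TCP position; "ee_rot": TCP orientation; "force": force on the tool from outside, world axes, zero at the start; "moment": the same for the moment, N m; "finger_gap": opening from 0.0 (shut) to 1.0 (fully open); "gripper_force": force on a finger pad.
Only numpy, scipy, OpenCV 4.12 (cv2) and the standard library are available. Lean on these libraries where they do the work, as an engineer would, in place of code of your own. Each camera call takes 0.05 s, during which the arm holds its last target. There are 200 camera calls.

## Working session

There is one attempt and no reset: what is moved stays moved. The work goes in short steps, Python scripts to look and compute and a tool call to move; the robot and the scene stay as the last step left them, time stands still between calls to the robot, and variables do not carry over. Pictures are saved under pics/ and viewed, at most 14 in all, crops included, and the job is handed in when it is done.

Besides the shell and the picture viewer there is one more tool, called after ">>>" as name([rows], argument=value, ...), one row to a line, values as JSON. arm_command: Moves the arm, as the interface text tells. Scaled input: -1 to 1 covers 80 cm each way for a shift and 90 degrees each way for a turn. Its arguments: {"type":"object","properties":{"series":{"type":"array"},"fingers":{"type":"number"},"newtons":{"type":"number"}},"required":["series"]}

```bash
mkdir -p pics
python3 - <<'E'
from station import *
import cv2,numpy as np
s=get_state();print(s["time_s"],s["position"],np.round(s["ee_rot"],3).tolist(),s["finger_gap"])
for c in("top","side"):
    d=capture(c);cv2.imwrite(f"pics/{c}0.png",d["color"][:,:,::-1])
    print(c,np.round(d["K"],1).tolist(),np.round(d["extrinsics"],4).tolist(),[k for k in d])
    for n in["red_plain_center","red_spot_center","blue_plain_center","blue_spot_center","green_plain_center","green_spot_center","tube_red","tube_blue","sugar_pot_center","jar_center"]:
        print(n,[(np.round(r["pixel"]).tolist(),round(r["score"],2)) for r in find_in(c,n)][:4])
E
```

```text
0.0 [ 216.78871123 -532.01258765  230.40704063] [[0.926, 0.377, -0.0], [0.377, -0.926, 0.002], [0.0, -0.002, -1.0]] 0.9998402607104699
top [[421.6, 0.0, 252.9], [0.0, 421.6, 197.0], [0.0, 0.0, 1.0]] [[0.0097, -0.9998, -0.0183, 18.5882], [0.9861, 0.0065, 0.1661, -584.682], [-0.166, -0.0197, 0.9859, -979.3989], [0.0, 0.0, 0.0, 1.0]] ['color', 'K', 'extrinsics']
red_plain_center [([135.0, 264.0], 0.59), ([264.0, 167.0], 0.36)]
red_spot_center [([235.0, 243.0], 0.61), ([240.0, 113.0], 0.24)]
blue_plain_center [([183.0, 252.0], 0.84), ([177.0, 290.0], 0.79), ([154.0, 229.0], 0.79)]
blue_spot_center [([341.0, 257.0], 0.82)]
green_plain_center [([288.0, 254.0], 0.67)]
green_spot_center [([383.0, 264.0], 0.58)]
tube_red [([236.0, 114.0], 0.71), ([187.0, 186.0], 0.69)]
tube_blue [([347.0, 177.0], 0.93)]
sugar_pot_center [([265.0, 166.0], 0.7), ([189.0, 187.0], 0.5)]
jar_center [([239.0, 114.0], 0.98)]
side [[448.2, 0.0, 258.9], [0.0, 448.2, 184.5], [0.0, 0.0, 1.0]] [[-0.7878, -0.6157, -0.0196, 461.8426], [0.4404, -0.5852, 0.6808, -298.5104], [-0.4306, 0.5277, 0.7322, -1036.4688], [0.0, 0.0, 0.0, 1.0]] ['color', 'K', 'extrinsics']
red_plain_center [([231.0, 301.0], 0.73), ([339.0, 177.0], 0.16)]
red_spot_center [([279.0, 223.0], 0.79)]
blue_plain_center [([215.0, 273.0], 0.86), ([278.0, 284.0], 0.74), ([254.0, 262.0], 0.65)]
blue_spot_center [([336.0, 176.0], 0.6)]
green_plain_center [([310.0, 197.0], 0.73), ([236.0, 179.0], 0.22)]
green_spot_center [([360.0, 154.0], 0.76)]
tube_red [([207.0, 228.0], 0.56), ([277.0, 227.0], 0.35)]
tube_blue [([238.0, 180.0], 0.71), ([285.0, 144.0], 0.6)]
sugar_pot_center [([237.0, 178.0], 0.81)]
jar_center [([190.0, 165.0], 0.69)]
```

View pics/top0.png

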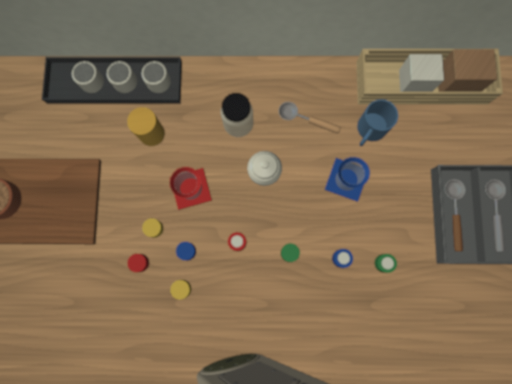

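View pics/side0.png

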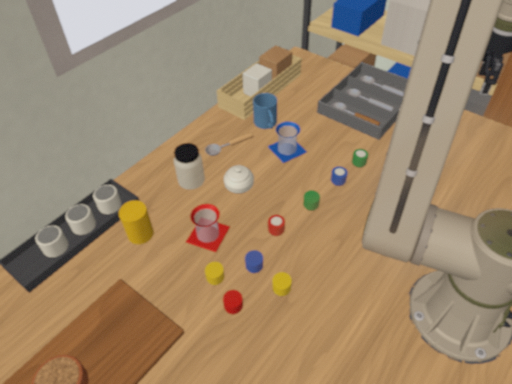

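Top image: the candidates are red plain (137,263), red spot (237,241), blue plain (186,251) and blue spot (343,258). Not to be taken are yellow pods (152,228) and (180,290), green pods (290,253) and (386,263), and the blue mug (377,120). The tubes are red (190,188) and blue (350,178). I'll fit the models to colour masks in both cameras.

```bash
cat > fit.py <<'E'
from station import *
import cv2,numpy as np
from scipy.optimize import minimize
S=6
HUE={"red":(174,6),"blue":(105,125),"green":(50,90)}
def proj(d,P):
    P=np.c_[P,np.ones(len(P))]@d["extrinsics"].T
    q=np.c_[P[:,0],-P[:,1],-P[:,2]]@d["K"].T
    return q[:,:2]/q[:,2:]
def ray(d,px,z):
    E=d["extrinsics"];R=E[:3,:3];C=-R.T@E[:3,3]
    v=np.linalg.inv(d["K"])@[px[0],px[1],1];v=R.T@[v[0],-v[1],-v[2]]
    return (C+v*(z-C[2])/v[2])[:2]
t=np.linspace(0,2*np.pi,48,endpoint=False)
ring=lambda x,y,r,z:np.c_[x+r*np.cos(t),y+r*np.sin(t),0*t+z]
def pod(p,z0=0):
    x,y=p[:2];return [np.r_[ring(x,y,20,z0),ring(x,y,23,z0+6),ring(x,y,23,z0+40)]]
def tube(p):
    x,y,a=p;a=np.radians(a);c=np.array([[1,1],[1,-1],[-1,-1],[-1,1]])*45@np.array([[np.cos(a),np.sin(a)],[-np.sin(a),np.cos(a)]])+[x,y]
    return [np.r_[np.c_[c,[0]*4],np.c_[c,[6]*4]],np.r_[ring(x,y,29,76),ring(x,y,38.5,85)]]
def mask(img,col,px,w):
    h=cv2.cvtColor(cv2.GaussianBlur(cv2.resize(img,None,fx=S,fy=S,interpolation=cv2.INTER_CUBIC),(0,0),2),cv2.COLOR_RGB2HSV);lo,hi=HUE[col];H=h[...,0]
    m=((H>=lo)&(H<=hi) if lo<hi else (H>=lo)|(H<=hi))&(h[...,1]>110)&(h[...,2]>40)
    b=np.zeros_like(m);x,y=int(px[0]*S),int(px[1]*S);k=w*S;b[max(0,y-k):y+k,max(0,x-k):x+k]=1
    m=(m&b).astype(np.uint8);cs,_=cv2.findContours(m,cv2.RETR_EXTERNAL,cv2.CHAIN_APPROX_NONE)
    cs=[c for c in cs if cv2.contourArea(c)>30*S*S];o=np.zeros_like(m);cv2.drawContours(o,cs,-1,1,-1);return o
def render(d,parts,shape):
    o=np.zeros(shape,np.uint8)
    for P in parts:
        q=(proj(d,P)+.5)*S-.5;cv2.fillConvexPoly(o,cv2.convexHull((q*16).astype(np.int32)),1,shift=4)
    return o
def fit(ds,ms,model,p0):
    def c(p):
        e=0
        for d,m in zip(ds,ms):
            r=render(d,model(p),m.shape);e+=1-(r&m).sum()/max(1,(r|m).sum())
        return e/len(ds)
    st=np.vstack([p0]+[np.array(p0)+np.eye(len(p0))[i]*(8 if i<2 else 15) for i in range(len(p0))])
    r=minimize(c,p0,method="Nelder-Mead",options=dict(initial_simplex=st,xatol=.1,fatol=1e-4));return r.x,r.fun
E
cat > a.py <<'E'
from fit import *
D={c:capture(c) for c in("top","side")}
items={"red_plain":((137,263),(232,301)),"red_spot":((237,241),(277,225)),"blue_plain":((186,251),(254,262)),"blue_spot":((343,258),(339,176)),"green_plain":((290,253),(311,200)),"green_spot":((386,263),(360,158)),
"tube_red":((190,188),(207,228)),"tube_blue":((349,179),(287,142))}
ov=D["top"]["color"];ov=cv2.resize(ov,None,fx=S,fy=S);ov2=cv2.resize(D["side"]["color"],None,fx=S,fy=S)
for n,(pt,ps) in items.items():
    T=n[:4]=="tube";col=n.split("_")[T];w=(30 if T else 15)
    model=tube if T else pod
    ms=[mask(D["top"]["color"],col,pt,w),mask(D["side"]["color"],col,ps,w)];ds=[D["top"],D["side"]]
    p0=list(ray(D["top"],pt,40 if T else 20))+([10] if T else [])
    out=[fit(ds[i:j],ms[i:j],model,p0) for i,j in((0,1),(1,2),(0,2))]
    print(n,[(np.round(p,1).tolist(),round(f,3)) for p,f in out])
    p=out[2][0]
    for o,d in((ov,ds[0]),(ov2,ds[1])):
        for P in model(p):
            cv2.polylines(o,[cv2.convexHull(((proj(d,P)+.5)*S-.5).astype(np.int32))],True,(255,255,0),2)
for n,d in D.items():
    pass
def crop(o,x0,y0,x1,y1): return cv2.resize(o[y0*S:y1*S,x0*S:x1*S],(798,int(798*(y1-y0)/(x1-x0))))
cv2.imwrite("pics/c1.png",np.vstack([crop(ov,120,150,410,300)])[:,:,::-1]);cv2.imwrite("pics/c2.png",crop(ov2,180,110,380,260)[:,:,::-1])
for n,p,z in(("sugar",(264,167),50),("jar",(237,113),80),("yel1",(152,228),40),("yel2",(180,290),40),("mug",(377,120),40)):print(n,ray(D["top"],p,z).round())
E
python3 a.py
```

```text
red_plain [([424.3, 302.6], np.float64(0.164)), ([426.7, 301.4], np.float64(0.153)), ([425.1, 302.7], np.float64(0.159))]
red_spot [([477.4, 62.6], np.float64(0.126)), ([482.0, 58.4], np.float64(0.218)), ([479.0, 61.7], np.float64(0.175))]
blue_plain [([455.3, 186.4], np.float64(0.272)), ([460.4, 183.5], np.float64(0.362)), ([457.0, 186.5], np.float64(0.319))]
blue_spot [([440.6, -191.2], np.float64(0.253)), ([448.8, -201.1], np.float64(0.691)), ([442.3, -194.9], np.float64(0.474))]
green_plain [([452.3, -63.2], np.float64(0.335)), ([461.7, -74.3], np.float64(0.398)), ([452.6, -67.0], np.float64(0.371))]
green_spot [([431.5, -283.9], np.float64(0.829)), ([435.4, -305.7], np.float64(0.668)), ([433.0, -299.2], np.float64(0.751))]
tube_red [([613.0, 184.8, 17.8], np.float64(0.077)), ([617.2, 181.8, 16.5], np.float64(0.517)), ([614.2, 183.3, 14.7], np.float64(0.299))]
tube_blue [([638.6, -212.5, -23.9], np.float64(0.134)), ([646.6, -218.6, -21.0], np.float64(0.68)), ([639.7, -213.9, -25.7], np.float64(0.409))]
sugar [660.  -3.]
jar [788.  64.]
yel1 [508. 269.]
yel2 [361. 195.]
mug [ 785. -288.]
```

View pics/c1.png

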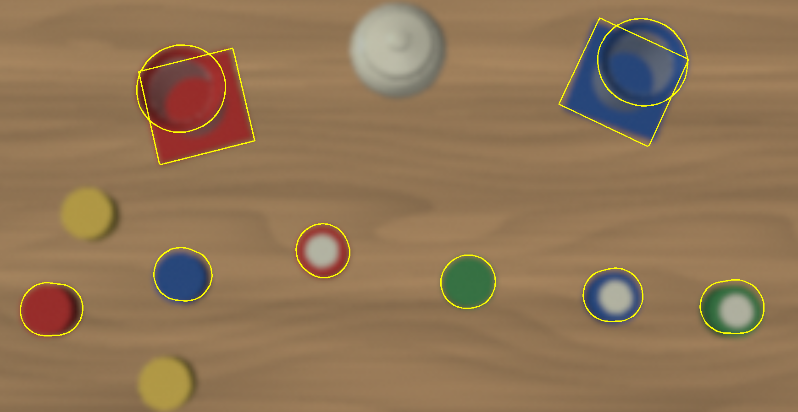

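View pics/c2.png

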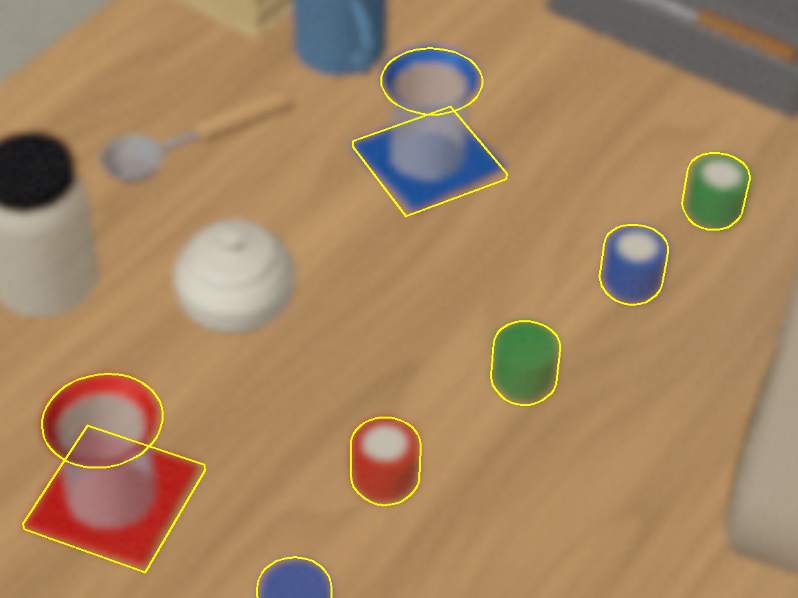

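The overlays fit both tubes and all pods, and positions agree between cameras to a few mm (red plain ≈(425,302), blue plain ≈(457,186)). The yellow pods and the mug are excluded by colour, and the fit crop confirms the plain and spotted lids. First I'll move to the front at height, turning so the fingers close along world x.

>>> arm_command([
  [0.419, -0.287, 0.038, 0, 0, -0.754],
  [0.419, -0.287, 0.038, 0, 0, -0.754],
  [0.419, -0.287, 0.038, 0, 0, -0.754],
  [0.419, -0.287, 0.038, 0, 0, -0.754],
  [0.419, -0.287, 0.038, 0, 0, -0.754],
  [0.419, -0.287, 0.038, 0, 0, -0.754],
  [0.419, -0.287, 0.038, 0, 0, -0.754],
  [0.419, -0.287, 0.038, 0, 0, -0.754],
], fingers=75, newtons=25)

```text
time_s: 2.0
position: [437.5, -197.9, 201.7]
ee_rot: [[-0.006, 1.0, 0.001], [1.0, 0.006, -0.001], [-0.001, 0.001, -1.0]]
force: [0.7, -0.9, 0.3]
finger_gap: 0.877
gripper_force: 0.0
```

Run:
```python
from fit import *
s=get_state();print(s["time_s"],s["position"],np.round(s["ee_rot"],3).tolist(),s["finger_gap"])
# refine with looser masks: all saturated pixels far from wood; per-camera lids
D={c:capture(c) for c in("top","side")}
import fit
items={"red_plain":((137,263),(232,301)),"red_spot":((237,241),(277,225)),"blue_plain":((186,251),(254,262)),"blue_spot":((343,258),(339,176))}
for n,(pt,ps) in items.items():
    col=n.split("_")[0];ds=[D["top"],D["side"]];ms=[]
    for d,px in zip(ds,(pt,ps)):
        a=cv2.resize(d["color"],None,fx=S,fy=S,interpolation=cv2.INTER_CUBIC);x,y=int(px[0]*S),int(px[1]*S);k=17*S
        c=a[y-k:y+k,x-k:x+k];m=np.full(c.shape[:2],2,np.uint8);cv2.circle(m,(k,k),14*S,3,-1);cv2.circle(m,(k,k),7*S,1,-1);m[(m==2)]=0
        cv2.grabCut(c,m,None,np.zeros((1,65)),np.zeros((1,65)),4,cv2.GC_INIT_WITH_MASK)
        o=np.zeros(a.shape[:2],np.uint8);o[y-k:y+k,x-k:x+k]=(m&1);ms.append(o)
    p0=ray(D["top"],pt,20)
    print(n,[(lambda r:(r[0].round(1).tolist(),round(r[1],3)))(fit.fit(ds[i:j],ms[i:j],pod,p0)) for i,j in((0,1),(1,2),(0,2))])
```

```text
2.0 [ 437.51820334 -197.92694313  201.6550904 ] [[-0.006, 1.0, 0.001], [1.0, 0.006, -0.001], [-0.001, 0.001, -1.0]] 0.87740177254764
red_plain [([424.0, 305.0], np.float64(0.11)), ([426.5, 303.2], np.float64(0.025)), ([426.3, 303.3], np.float64(0.081))]
red_spot [([478.7, 62.9], np.float64(0.125)), ([480.2, 61.0], np.float64(0.063)), ([479.3, 61.1], np.float64(0.098))]
blue_plain [([455.0, 188.7], np.float64(0.128)), ([455.5, 187.4], np.float64(0.139)), ([454.8, 187.8], np.float64(0.135))]
blue_spot [([439.3, -195.0], np.float64(0.164)), ([442.9, -197.2], np.float64(0.127)), ([441.3, -195.5], np.float64(0.146))]
```

>>> arm_command([
  [0.482, 0.023, 0.1, 0, 0, 0],
  [0.482, 0.023, 0.1, 0, 0, 0],
  [0.482, 0.023, 0.1, 0, 0, 0],
  [0.482, 0.023, 0.1, 0, 0, 0],
  [0.482, 0.023, 0.1, 0, 0, 0],
  [0.482, 0.023, 0.1, 0, 0, 0],
  [0.482, 0.023, 0.1, 0, 0, 0],
  [0.482, 0.023, 0.1, 0, 0, 0],
])

```text
time_s: 2.9
position: [455.0, 187.5, 121.2]
ee_rot: [[0.001, 1.0, 0.001], [1.0, -0.001, -0.0], [-0.0, 0.001, -1.0]]
force: [1.6, -0.9, 0.4]
finger_gap: 0.877
gripper_force: 0.0
```

>>> arm_command([
  [0, 0.001, 0.05, 0, 0, 0],
  [0, 0.001, 0.09, 0, 0, 0],
  [0, 0.001, 0.126, 0, 0, 0],
  [0, 0.001, 0.126, 0, 0, 0],
])

```text
time_s: 3.3
position: [452.6, 184.6, 17.3]
ee_rot: [[0.001, 1.0, -0.007], [1.0, -0.001, -0.002], [-0.002, -0.007, -1.0]]
force: [-0.4, -0.6, 0.3]
finger_gap: 0.877
gripper_force: 0.0
```

>>> arm_command([
  [0, 0, 0, 0, 0, 0],
  [0, 0, 0, 0, 0, 0],
  [0, 0, 0, 0, 0, 0],
  [0, 0, 0, 0, 0, 0],
  [0, 0, 0, 0, 0, 0],
  [0, 0, 0, 0, 0, 0],
], fingers=30)

```text
time_s: 3.9
position: [457.5, 185.9, 22.5]
ee_rot: [[0.0, 1.0, 0.004], [1.0, -0.0, 0.0], [0.0, 0.004, -1.0]]
force: [0.1, -1.3, 7.7]
finger_gap: 0.527
gripper_force: 26.1
```

>>> arm_command([
  [0, 0, -0.05, 0, 0, 0],
  [0, 0, -0.11, 0, 0, 0],
  [0, 0, -0.16, 0, 0, 0],
  [0, 0, -0.16, 0, 0, 0],
  [0, 0, -0.16, 0, 0, 0],
])

```text
time_s: 4.4
position: [456.8, 186.2, 150.2]
ee_rot: [[-0.0, 1.0, 0.004], [1.0, 0.0, 0.001], [0.001, 0.004, -1.0]]
force: [0.5, 0.6, -1.4]
finger_gap: 0.526
gripper_force: 26.2
```

Run:
```python
from fit import *
for i in range(3):
    d=capture("side");s=get_state();print(s["time_s"],s["position"],s["finger_gap"],s["force"])
d2=capture("top")
p=s["position"]
a=[proj(x,np.array([p]))[0].astype(int) for x in(d,d2)]
f=lambda o,c:cv2.resize(o[max(0,c[1]-50):,:][:100,max(0,c[0]-50):][:,:100],(390,390),interpolation=cv2.INTER_CUBIC)
print(a);cv2.imwrite("pics/g1.png",np.hstack([f(d["color"],a[0]),f(d2["color"],a[1])])[:,:,::-1])
```

```text
4.45 [455.60634062 185.91118359 148.72930086] 0.5211287005212659 [-0.61886336 -0.57529089 -1.35138759]
4.5 [454.91117265 185.73352754 147.80772232] 0.530923701635436 [ 0.83125413  0.89902974 -1.40596349]
4.55 [454.56634511 185.66647507 147.30899938] 0.5254249071706064 [-0.01069112  0.34044036  0.18785543]
[array([252, 231]), array([176, 248])]
```

View pics/g1.png

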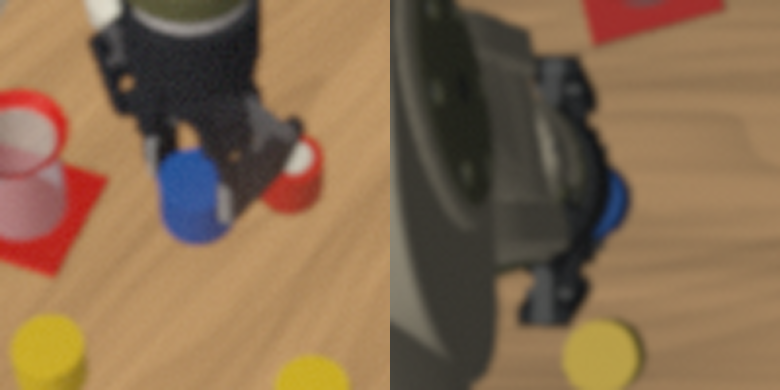

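Side crop: the blue pod is held upright in the fingertips, pod at about (195,195) in the crop. Moving to the blue tube.

>>> arm_command([
  [-0.055, 0.026, 0, 0, 0, 0],
  [-0.112, 0.051, 0, 0, 0, 0],
  [-0.168, 0.077, 0, 0, 0, 0],
  [-0.225, 0.103, 0, 0, 0, 0],
  [-0.28, 0.129, 0, 0, 0, 0],
  [-0.336, 0.155, 0, 0, 0, 0],
  [-0.392, 0.181, 0, 0, 0, 0],
  [-0.448, 0.207, 0, 0, 0, 0],
])

```text
time_s: 5.4
position: [621.2, -174.1, 146.7]
ee_rot: [[-0.0, 1.0, -0.003], [1.0, 0.0, 0.001], [0.001, -0.003, -1.0]]
force: [1.5, -0.2, -0.9]
finger_gap: 0.526
gripper_force: 26.2
```

>>> arm_command([
  [-0.054, 0.025, 0, 0, 0, 0],
  [-0.054, 0.025, 0, 0, 0, 0],
  [-0.054, 0.025, 0, 0, 0, 0],
  [-0.054, 0.025, 0, 0, 0, 0],
])

```text
time_s: 5.8
position: [640.4, -214.4, 147.3]
ee_rot: [[-0.001, 1.0, -0.003], [1.0, 0.001, 0.002], [0.002, -0.003, -1.0]]
force: [0.1, 1.6, -0.3]
finger_gap: 0.524
gripper_force: 26.2
```

```bash
cat > hold.py <<'E'
# fit the held pod and the tube mouth in both cameras; print offsets
from fit import *
import sys
col=sys.argv[1];tz={"red":(614.2,183.8),"blue":(640,-214)}[col]
d=capture("side");capture("top");s=get_state();p=s["position"];print(s["time_s"],p,s["finger_gap"])
px=proj(d,np.array([[p[0],p[1],p[2]]]))[0]
m=mask(d["color"],col,px,20)
n,l,st,c=cv2.connectedComponentsWithStats(m);k=[i for i in range(1,n)];print([(st[i,4]//36,(c[i]/S).round().tolist()) for i in k])
i=min(k,key=lambda i:np.linalg.norm(c[i]/S-px));m=(l==i).astype(np.uint8)
for b in (15,20,25):
    r=fit([d],[m],lambda q:pod(q,p[2]-b),p[:2]);print("bottom",b,"below tcp:",r[0].round(1),round(r[1],3))
o=cv2.resize(d["color"],None,fx=S,fy=S);
x,y=(px*S).astype(int);o=o[max(0,y-50*S):y+50*S,max(0,x-50*S):x+50*S];cv2.imwrite("pics/h_%s_%.1f.png"%(col,s["time_s"]),cv2.resize(o,(500,500))[:,:,::-1])
E
python3 hold.py blue; ls pics
```

```text
5.9 [ 640.82749701 -213.90089579  148.40025991] 0.5262525212899398
[(np.int32(264), [288.0, 117.0])]
bottom 15 below tcp: [ 634.9 -199.3] 0.369
bottom 20 below tcp: [ 638.3 -204.6] 0.368
bottom 25 below tcp: [ 641.9 -209.9] 0.368
c1.png
c2.png
g1.png
h_blue_5.9.png
side0.png
top0.png
```

>>> arm_command([
  [-0.001, -0.001, 0.03, 0, 0, 0],
  [-0.001, -0.001, 0.055, 0, 0, 0],
  [-0.001, -0.001, 0.068, 0, 0, 0],
  [-0.001, -0.001, 0.07, 0, 0, 0],
  [-0.001, -0.001, 0.07, 0, 0, 0],
])

```text
time_s: 6.4
position: [640.7, -215.8, 93.1]
ee_rot: [[-0.001, 1.0, 0.0], [1.0, 0.001, -0.0], [-0.0, 0.0, -1.0]]
force: [-1.0, 0.2, 0.8]
finger_gap: 0.52
gripper_force: 26.2
```

```bash
python3 hold.py blue;mv pics/h_blue_6.5.png pics/hb.png; ls pics
```

```text
6.5 [ 641.4071008  -216.44010028   93.99506883] 0.5229145123122521
[(np.int32(208), [286.0, 128.0])]
bottom 15 below tcp: [ 641.1 -204.1] 0.261
bottom 20 below tcp: [ 644.2 -209.2] 0.255
bottom 25 below tcp: [ 647.6 -213.9] 0.252
c1.png
c2.png
g1.png
h_blue_5.9.png
hb.png
side0.png
top0.png
```

View pics/hb.png

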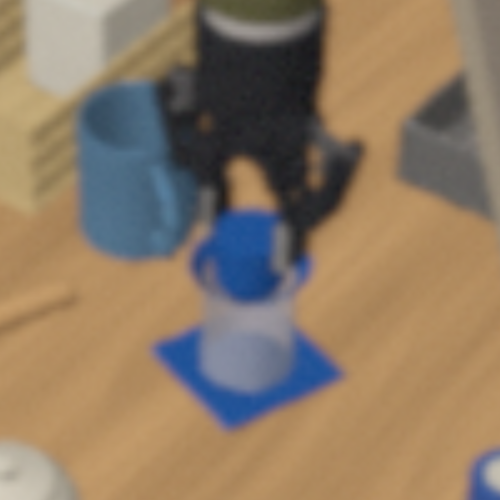

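The pod sits centred in the blue mouth, at (247,255) in the crop against a rim centred near (251,265). I'll release it.

>>> arm_command([
  [0, 0, 0.004, 0, 0, 0],
  [0, 0, 0.004, 0, 0, 0],
])

```text
time_s: 6.7
position: [640.9, -216.5, 89.8]
ee_rot: [[-0.0, 1.0, 0.001], [1.0, 0.0, -0.0], [-0.0, 0.001, -1.0]]
force: [-1.4, 0.2, -0.0]
finger_gap: 0.527
gripper_force: 26.2
```

>>> arm_command([
  [0, 0, 0, 0, 0, 0],
  [0, 0, 0, 0, 0, 0],
  [0, 0, 0, 0, 0, 0],
  [0, 0, 0, 0, 0, 0],
], fingers=75)

```text
time_s: 7.1
position: [640.7, -216.5, 89.5]
ee_rot: [[-0.0, 1.0, 0.0], [1.0, 0.0, -0.0], [-0.0, 0.0, -1.0]]
force: [0.6, -0.1, 0.1]
finger_gap: 0.879
gripper_force: 0.0
```

>>> arm_command([
  [0, 0, -0.05, 0, 0, 0],
  [0, 0, -0.09, 0, 0, 0],
  [0, 0, -0.09, 0, 0, 0],
])

```text
time_s: 7.4
position: [643.4, -217.7, 167.3]
ee_rot: [[-0.0, 1.0, 0.008], [1.0, 0.0, -0.004], [-0.004, 0.008, -1.0]]
force: [0.9, 0.0, 0.7]
finger_gap: 0.877
gripper_force: 0.0
```

Run:
```python
from fit import *
d=capture("side");d2=capture("top");s=get_state();print(s["time_s"],s["position"])
f=lambda o,c:cv2.resize(o[c[1]-50:c[1]+50,c[0]-50:c[0]+50],(390,390),interpolation=cv2.INTER_CUBIC)
cv2.imwrite("pics/r1.png",np.hstack([f(d["color"],(287,142)),f(d2["color"],(349,179))])[:,:,::-1])
```

```text
7.5 [ 641.31718817 -216.71177376  162.55732342]
```

View pics/r1.png

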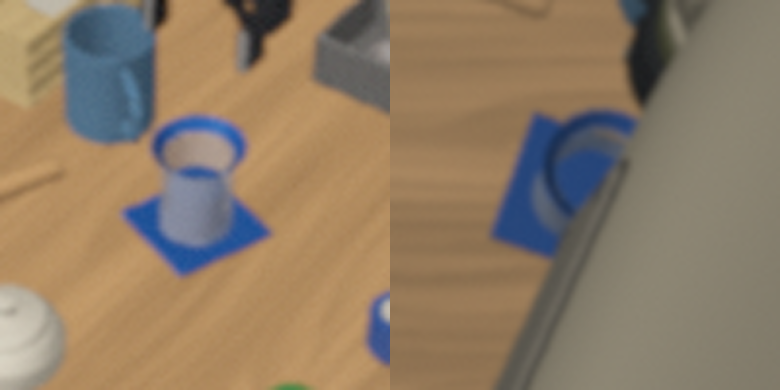

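Side crop: the blue plain pod rests low and level in the tube (lid near (203,172)). Next is blue spot.

>>> arm_command([
  [0.007, -0.062, 0, 0, 0, 0],
  [0.014, -0.124, 0.01, 0, 0, 0],
  [0.02, -0.186, 0.04, 0, 0, 0],
  [0.027, -0.249, 0.065, 0, 0, 0],
  [0.027, -0.249, 0.065, 0, 0, 0],
  [0.027, -0.249, 0.065, 0, 0, 0],
  [0.027, -0.249, 0.065, 0, 0, 0],
])

```text
time_s: 8.2
position: [442.6, -195.5, 109.7]
ee_rot: [[-0.0, 1.0, 0.001], [1.0, 0.0, -0.001], [-0.001, 0.001, -1.0]]
force: [0.6, -0.4, -0.3]
finger_gap: 0.876
gripper_force: 0.0
```

>>> arm_command([
  [0, -0.001, 0.04, 0, 0, 0],
  [0, -0.001, 0.08, 0, 0, 0],
  [0, -0.001, 0.111, 0, 0, 0],
  [0, -0.001, 0.111, 0, 0, 0],
  [0, -0.001, 0.111, 0, 0, 0],
])

```text
time_s: 8.7
position: [442.2, -195.5, 21.1]
ee_rot: [[-0.001, 1.0, 0.001], [1.0, 0.001, -0.0], [-0.0, 0.001, -1.0]]
force: [0.6, 0.3, 0.6]
finger_gap: 0.877
gripper_force: 0.0
```

>>> arm_command([
  [0, 0, 0, 0, 0, 0],
  [0, 0, 0, 0, 0, 0],
  [0, 0, 0, 0, 0, 0],
  [0, 0, 0, 0, 0, 0],
  [0, 0, 0, 0, 0, 0],
  [0, 0, 0, 0, 0, 0],
], fingers=30)

```text
time_s: 9.3
position: [442.2, -195.8, 22.4]
ee_rot: [[-0.0, 1.0, 0.003], [1.0, 0.0, -0.002], [-0.002, 0.003, -1.0]]
force: [1.3, 1.0, 6.5]
finger_gap: 0.527
gripper_force: 25.8
```

>>> arm_command([
  [0, 0, -0.05, 0, 0, 0],
  [0, 0, -0.11, 0, 0, 0],
  [0, 0, -0.165, 0, 0, 0],
  [0, 0, -0.165, 0, 0, 0],
  [0, 0, -0.165, 0, 0, 0],
  [0, 0, -0.165, 0, 0, 0],
])

```text
time_s: 9.9
position: [440.0, -194.5, 152.0]
ee_rot: [[-0.0, 1.0, -0.001], [1.0, 0.0, 0.001], [0.001, -0.001, -1.0]]
force: [0.0, -0.1, -1.0]
finger_gap: 0.525
gripper_force: 26.2
```

>>> arm_command([
  [-0.006, 0.06, 0, 0, 0, 0],
  [-0.013, 0.12, 0, 0, 0, 0],
  [-0.02, 0.18, 0, 0, 0, 0],
  [-0.025, 0.23, 0, 0, 0, 0],
  [-0.025, 0.25, 0, 0, 0, 0],
  [-0.025, 0.25, 0, 0, 0, 0],
  [-0.025, 0.25, 0, 0, 0, 0],
  [-0.025, 0.25, 0, 0, 0, 0],
])

```text
time_s: 10.7
position: [639.1, -214.4, 151.6]
ee_rot: [[-0.0, 1.0, -0.003], [1.0, 0.0, 0.001], [0.001, -0.003, -1.0]]
force: [0.1, -0.7, -0.2]
finger_gap: 0.523
gripper_force: 26.2
```

>>> arm_command([
  [0, 0.001, 0.03, 0, 0, 0],
  [0, 0.001, 0.055, 0, 0, 0],
  [0, 0.001, 0.07, 0, 0, 0],
  [0, 0.001, 0.077, 0, 0, 0],
  [0, 0.001, 0.077, 0, 0, 0],
  [0, 0.001, 0.077, 0, 0, 0],
])

```text
time_s: 11.3
position: [641.8, -215.1, 92.1]
ee_rot: [[-0.0, 1.0, 0.001], [1.0, 0.0, -0.001], [-0.001, 0.001, -1.0]]
force: [0.6, -0.3, 0.1]
finger_gap: 0.522
gripper_force: 26.2
```

```bash
cat > look.py <<'E'
from fit import *
import sys
n,c=sys.argv[1:3]
d=capture("side");d2=capture("top");s=get_state();print(s["time_s"],s["position"].round(1),s["force"].round(1),s["finger_gap"])
C={"blue":((287,142),(349,179)),"red":((207,228),(190,188))}[c]
f=lambda o,c:cv2.resize(o[c[1]-50:c[1]+50,c[0]-50:c[0]+50],(390,390),interpolation=cv2.INTER_CUBIC)
cv2.imwrite(f"pics/{n}.png",np.hstack([f(d["color"],C[0]),f(d2["color"],C[1])])[:,:,::-1])
E
python3 look.py b2 blue
```

```text
11.4 [ 642.1 -215.2   92.3] [-0.3 -0.5 -0.6] 0.5199794061123685
```

View pics/b2.png

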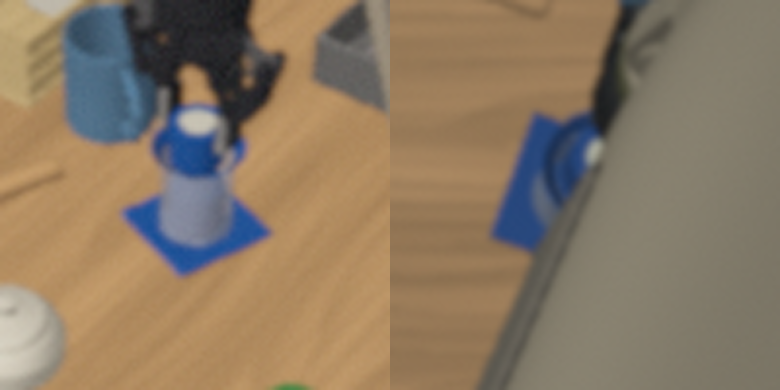

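The spotted blue pod (200,125 in the crop) is in the mouth and centred on it (200,148). I'll go 2 mm lower, release and retreat.

>>> arm_command([
  [0, -0.001, 0.003, 0, 0, 0],
  [0, -0.001, 0.003, 0, 0, 0],
])

```text
time_s: 11.6
position: [640.7, -214.8, 88.8]
ee_rot: [[-0.0, 1.0, 0.0], [1.0, 0.0, -0.0], [-0.0, 0.0, -1.0]]
force: [0.3, 0.7, 0.0]
finger_gap: 0.522
gripper_force: 26.2
```

>>> arm_command([
  [0, 0, 0, 0, 0, 0],
  [0, 0, 0, 0, 0, 0],
  [0, 0, 0, 0, 0, 0],
  [0, 0, 0, 0, 0, 0],
], fingers=75)

```text
time_s: 12.0
position: [640.7, -214.8, 88.7]
ee_rot: [[-0.0, 1.0, 0.0], [1.0, 0.0, -0.0], [-0.0, 0.0, -1.0]]
force: [0.6, 0.1, 1.1]
finger_gap: 0.877
gripper_force: 0.0
```

>>> arm_command([
  [0, 0, -0.05, 0, 0, 0],
  [0, 0, -0.09, 0, 0, 0],
  [0, 0, -0.09, 0, 0, 0],
  [0, 0, -0.09, 0, 0, 0],
])

```text
time_s: 12.4
position: [641.3, -215.1, 161.7]
ee_rot: [[-0.0, 1.0, 0.002], [1.0, 0.0, -0.001], [-0.001, 0.002, -1.0]]
force: [-0.9, 0.8, -0.1]
finger_gap: 0.877
gripper_force: 0.0
```

```bash
python3 look.py b3 blue
```

```text
12.5 [ 640.  -214.5  159.5] [-0.6  0.  -1.1] 0.8778776952732203
```

View pics/b3.png

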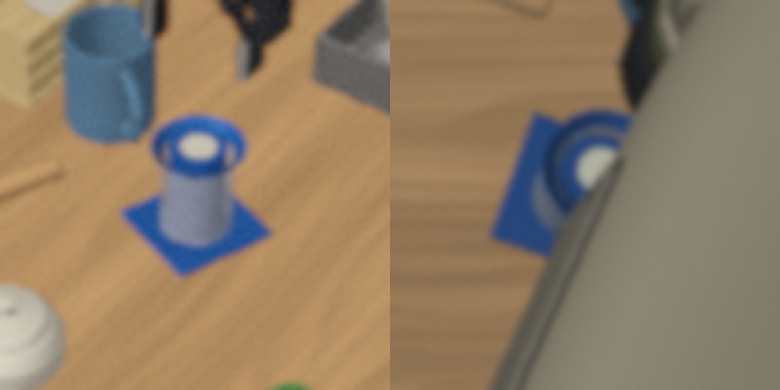

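The blue tube is done, with the lid level with the rim at (200,148). Now red plain.

>>> arm_command([
  [0.647, -0.268, 0, 0, 0, 0],
  [0.647, -0.268, 0, 0, 0, 0],
  [0.647, -0.268, 0, 0, 0, 0],
  [0.647, -0.268, 0, 0, 0, 0],
  [0.647, -0.268, 0, 0, 0, 0],
  [0.647, -0.268, 0, 0, 0, 0],
  [0.647, -0.268, 0, 0, 0, 0],
  [0.647, -0.268, 0, 0, 0, 0],
])

```text
time_s: 13.3
position: [485.3, 156.1, 159.2]
ee_rot: [[0.0, 1.0, -0.002], [1.0, -0.0, -0.0], [-0.0, -0.002, -1.0]]
force: [0.7, -0.6, 0.6]
finger_gap: 0.881
gripper_force: 0.0
```

>>> arm_command([
  [0.184, -0.075, 0.074, 0, 0, 0],
  [0.184, -0.075, 0.074, 0, 0, 0],
  [0.184, -0.075, 0.074, 0, 0, 0],
  [0.184, -0.075, 0.074, 0, 0, 0],
  [0.184, -0.075, 0.074, 0, 0, 0],
  [0.184, -0.075, 0.074, 0, 0, 0],
])

```text
time_s: 13.9
position: [426.5, 301.5, 100.4]
ee_rot: [[-0.002, 1.0, -0.002], [1.0, 0.002, -0.002], [-0.002, -0.002, -1.0]]
force: [0.5, 0.1, 0.3]
finger_gap: 0.879
gripper_force: 0.0
```

Run:
```python
from fit import *
D=[capture("side"),capture("side")];s=get_state();print(s["time_s"],s["position"].round(1))
m=mask(D[1]["color"],"red",(232,301),15);print(fit([D[1]],[m],pod,[426,303]))
```

```text
14.0 [427.8 301.  101.3]
(array([427.90654647, 301.90689826]), np.float64(0.14618699399320967))
```

Position confirmed. I'll descend and grasp, with the TCP at about z = 21 and y ≈ 303.

>>> arm_command([
  [0.002, -0.001, 0.04, 0, 0, 0],
  [0.002, -0.001, 0.08, 0, 0, 0],
  [0.002, -0.001, 0.1, 0, 0, 0],
  [0.002, -0.001, 0.1, 0, 0, 0],
  [0.002, -0.001, 0.1, 0, 0, 0],
])

```text
time_s: 14.5
position: [427.4, 302.7, 22.0]
ee_rot: [[0.002, 1.0, 0.0], [1.0, -0.002, -0.0], [-0.0, 0.0, -1.0]]
force: [0.5, 0.4, 1.2]
finger_gap: 0.881
gripper_force: 0.0
```

>>> arm_command([
  [0, 0, 0, 0, 0, 0],
  [0, 0, 0, 0, 0, 0],
  [0, 0, 0, 0, 0, 0],
  [0, 0, 0, 0, 0, 0],
  [0, 0, 0, 0, 0, 0],
  [0, 0, 0, 0, 0, 0],
], fingers=30)

```text
time_s: 15.1
position: [427.8, 303.8, 22.9]
ee_rot: [[-0.0, 1.0, 0.003], [1.0, 0.0, 0.001], [0.001, 0.003, -1.0]]
force: [-0.1, -1.5, 6.0]
finger_gap: 0.523
gripper_force: 25.6
```

>>> arm_command([
  [0, 0, -0.05, 0, 0, 0],
  [0, 0, -0.11, 0, 0, 0],
  [0, 0, -0.165, 0, 0, 0],
  [0, 0, -0.165, 0, 0, 0],
  [0, 0, -0.165, 0, 0, 0],
  [0, 0, -0.165, 0, 0, 0],
])

```text
time_s: 15.7
position: [425.8, 303.1, 152.4]
ee_rot: [[-0.0, 1.0, -0.001], [1.0, 0.0, -0.001], [-0.001, -0.001, -1.0]]
force: [0.2, 0.4, -1.4]
finger_gap: 0.526
gripper_force: 26.3
```

>>> arm_command([
  [-0.035, 0.055, 0, 0, 0, 0],
  [-0.07, 0.11, 0, 0, 0, 0],
  [-0.105, 0.165, 0, 0, 0, 0],
  [-0.13, 0.21, 0, 0, 0, 0],
  [-0.149, 0.235, 0, 0, 0, 0],
  [-0.149, 0.235, 0, 0, 0, 0],
  [-0.149, 0.235, 0, 0, 0, 0],
  [-0.149, 0.235, 0, 0, 0, 0],
])

```text
time_s: 16.5
position: [613.0, 184.8, 152.1]
ee_rot: [[-0.001, 1.0, -0.003], [1.0, 0.001, -0.0], [-0.0, -0.003, -1.0]]
force: [-0.7, -0.3, 0.9]
finger_gap: 0.523
gripper_force: 26.3
```

>>> arm_command([
  [-0.001, 0.001, 0.03, 0, 0, 0],
  [-0.001, 0.001, 0.055, 0, 0, 0],
  [-0.001, 0.001, 0.07, 0, 0, 0],
  [-0.001, 0.001, 0.078, 0, 0, 0],
  [-0.001, 0.001, 0.078, 0, 0, 0],
  [-0.001, 0.001, 0.078, 0, 0, 0],
])

```text
time_s: 17.1
position: [615.7, 183.9, 91.8]
ee_rot: [[-0.001, 1.0, 0.001], [1.0, 0.001, 0.0], [0.0, 0.001, -1.0]]
force: [0.3, 0.2, -0.4]
finger_gap: 0.525
gripper_force: 26.3
```

```bash
python3 look.py b4 red
```

```text
17.2 [616.1 183.8  92.2] [ 0.1  1.2 -0.6] 0.5245327879677848
```

View pics/b4.png

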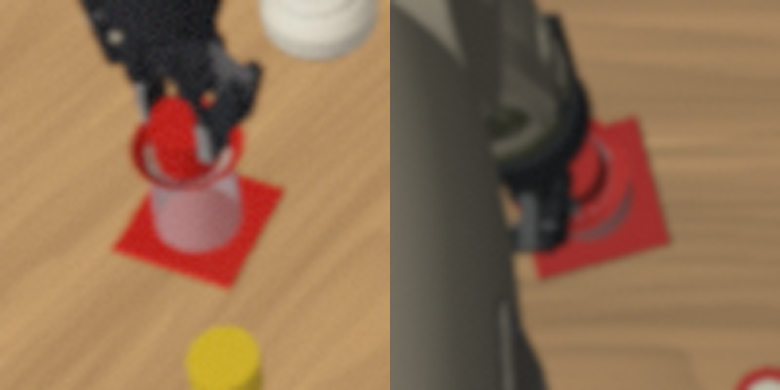

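The red pod (~183,145) is in the mouth but about 3 mm left of the centre at (188,155). I'll shift it back by (-2,-2) mm, then release.

>>> arm_command([
  [-0.002, -0.003, 0.002, 0, 0, 0],
  [-0.002, -0.003, 0.003, 0, 0, 0],
  [-0.002, -0.003, 0.003, 0, 0, 0],
])

```text
time_s: 17.5
position: [613.0, 181.8, 88.7]
ee_rot: [[-0.0, 1.0, 0.0], [1.0, 0.0, -0.0], [-0.0, 0.0, -1.0]]
force: [-1.2, 0.4, -0.8]
finger_gap: 0.524
gripper_force: 26.3
```

>>> arm_command([
  [0, 0, 0, 0, 0, 0],
  [0, 0, 0, 0, 0, 0],
  [0, 0, 0, 0, 0, 0],
  [0, 0, 0, 0, 0, 0],
], fingers=75)

```text
time_s: 17.9
position: [613.1, 182.0, 88.7]
ee_rot: [[-0.0, 1.0, 0.0], [1.0, 0.0, -0.0], [-0.0, 0.0, -1.0]]
force: [-0.6, 1.2, 0.4]
finger_gap: 0.875
gripper_force: 0.0
```

>>> arm_command([
  [0, 0, -0.05, 0, 0, 0],
  [0, 0, -0.09, 0, 0, 0],
  [0, 0, -0.09, 0, 0, 0],
  [0, 0, -0.09, 0, 0, 0],
])

```text
time_s: 18.3
position: [613.8, 182.1, 161.6]
ee_rot: [[-0.0, 1.0, 0.002], [1.0, 0.0, 0.0], [0.0, 0.002, -1.0]]
force: [0.3, -0.7, -0.4]
finger_gap: 0.879
gripper_force: 0.0
```

```bash
python3 look.py b5 red
```

```text
18.4 [612.3 181.8 159.5] [0.2 1.  0.5] 0.8799593077932968
```

View pics/b5.png

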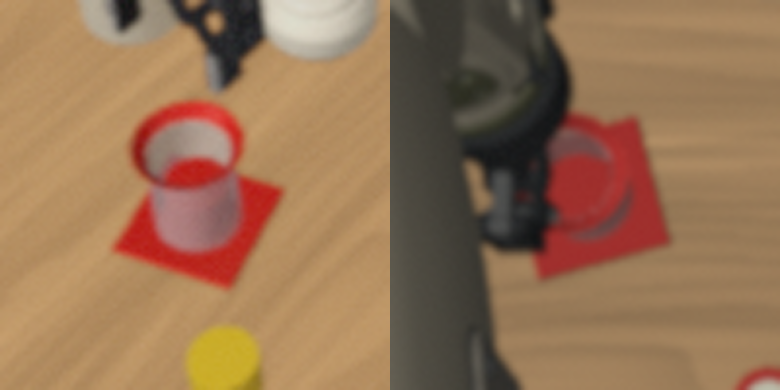

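Red plain is down in the tube (lid at (197,172)). Now red spot.

>>> arm_command([
  [-0.04, -0.045, 0, 0, 0, 0],
  [-0.08, -0.09, 0.01, 0, 0, 0],
  [-0.12, -0.134, 0.03, 0, 0, 0],
  [-0.15, -0.166, 0.07, 0, 0, 0],
  [-0.15, -0.166, 0.07, 0, 0, 0],
  [-0.15, -0.166, 0.07, 0, 0, 0],
  [-0.15, -0.166, 0.07, 0, 0, 0],
])

```text
time_s: 19.1
position: [481.5, 62.0, 104.8]
ee_rot: [[-0.0, 1.0, 0.001], [1.0, 0.0, -0.0], [-0.0, 0.001, -1.0]]
force: [0.5, -0.2, 0.3]
finger_gap: 0.879
gripper_force: 0.0
```

>>> arm_command([
  [0, -0.002, 0.04, 0, 0, 0],
  [0, -0.002, 0.08, 0, 0, 0],
  [0, -0.002, 0.104, 0, 0, 0],
  [0, -0.002, 0.104, 0, 0, 0],
  [0, -0.002, 0.104, 0, 0, 0],
])

```text
time_s: 19.6
position: [480.2, 62.3, 22.1]
ee_rot: [[-0.001, 1.0, 0.001], [1.0, 0.001, -0.0], [-0.0, 0.001, -1.0]]
force: [0.0, -0.3, 0.5]
finger_gap: 0.874
gripper_force: 0.0
```

>>> arm_command([
  [0, 0, 0, 0, 0, 0],
  [0, 0, 0, 0, 0, 0],
  [0, 0, 0, 0, 0, 0],
  [0, 0, 0, 0, 0, 0],
  [0, 0, 0, 0, 0, 0],
  [0, 0, 0, 0, 0, 0],
], fingers=30)

```text
time_s: 20.2
position: [480.2, 62.0, 23.0]
ee_rot: [[-0.0, 1.0, 0.003], [1.0, 0.0, 0.0], [0.0, 0.003, -1.0]]
force: [0.1, 0.4, 5.6]
finger_gap: 0.526
gripper_force: 25.6
```

>>> arm_command([
  [0, 0, -0.05, 0, 0, 0],
  [0, 0, -0.11, 0, 0, 0],
  [0, 0, -0.165, 0, 0, 0],
  [0, 0, -0.165, 0, 0, 0],
  [0, 0, -0.165, 0, 0, 0],
  [0, 0, -0.165, 0, 0, 0],
])

```text
time_s: 20.8
position: [477.9, 61.9, 152.6]
ee_rot: [[-0.0, 1.0, -0.001], [1.0, 0.0, -0.0], [-0.0, -0.001, -1.0]]
force: [-0.1, -0.2, -0.6]
finger_gap: 0.525
gripper_force: 26.3
```

>>> arm_command([
  [0.038, 0.042, 0, 0, 0, 0],
  [0.076, 0.085, 0, 0, 0, 0],
  [0.114, 0.127, 0, 0, 0, 0],
  [0.14, 0.155, 0, 0, 0, 0],
  [0.151, 0.169, 0, 0, 0, 0],
  [0.151, 0.169, 0, 0, 0, 0],
  [0.151, 0.169, 0, 0, 0, 0],
  [0.151, 0.169, 0, 0, 0, 0],
])

```text
time_s: 21.6
position: [612.5, 182.0, 152.4]
ee_rot: [[0.0, 1.0, -0.002], [1.0, -0.0, -0.001], [-0.001, -0.002, -1.0]]
force: [0.0, -0.8, -0.6]
finger_gap: 0.522
gripper_force: 26.3
```

>>> arm_command([
  [0, 0, 0.03, 0, 0, 0],
  [0, 0, 0.055, 0, 0, 0],
  [0, 0, 0.07, 0, 0, 0],
  [0, 0, 0.078, 0, 0, 0],
  [0, 0, 0.078, 0, 0, 0],
  [0, 0, 0.078, 0, 0, 0],
])

```text
time_s: 22.2
position: [614.2, 182.6, 91.9]
ee_rot: [[-0.0, 1.0, 0.001], [1.0, 0.0, 0.0], [0.0, 0.001, -1.0]]
force: [0.7, -0.2, -0.9]
finger_gap: 0.525
gripper_force: 26.3
```

```bash
python3 look.py b6 red
```

```text
22.3 [614.6 182.8  92.2] [-0.1  0.1  0.5] 0.5230110155221827
```

View pics/b6.png

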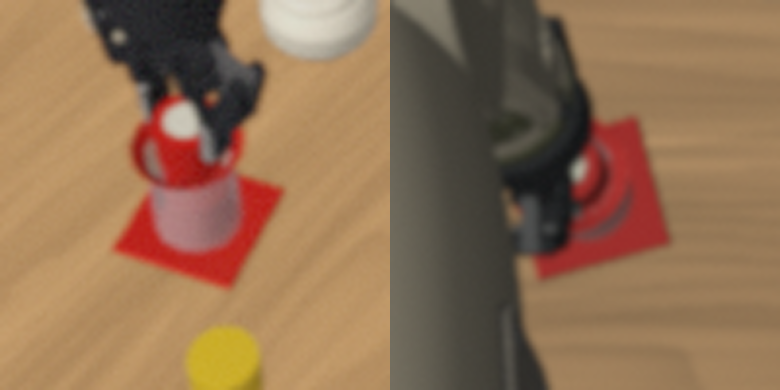

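The spotted red pod (185,130) is centred in the mouth at (188,155). I'll release, rise and back away.

>>> arm_command([
  [0, -0.001, 0.003, 0, 0, 0],
  [0, -0.001, 0.003, 0, 0, 0],
])

```text
time_s: 22.5
position: [613.0, 182.8, 88.8]
ee_rot: [[-0.0, 1.0, 0.0], [1.0, 0.0, -0.0], [-0.0, 0.0, -1.0]]
force: [0.8, -0.3, -0.2]
finger_gap: 0.524
gripper_force: 26.3
```

>>> arm_command([
  [0, 0, 0, 0, 0, 0],
  [0, 0, 0, 0, 0, 0],
  [0, 0, 0, 0, 0, 0],
  [0, 0, 0, 0, 0, 0],
], fingers=75)

```text
time_s: 22.9
position: [613.1, 182.8, 88.7]
ee_rot: [[-0.0, 1.0, 0.0], [1.0, 0.0, -0.0], [-0.0, 0.0, -1.0]]
force: [0.0, 0.4, -0.0]
finger_gap: 0.875
gripper_force: 0.0
```

>>> arm_command([
  [0, 0, -0.05, 0, 0, 0],
  [0, 0, -0.11, 0, 0, 0],
  [-0.05, -0.05, -0.15, 0, 0, 0],
  [-0.1, -0.1, -0.17, 0, 0, 0],
  [-0.15, -0.15, -0.17, 0, 0, 0],
  [-0.2, -0.18, -0.17, 0, 0, 0],
  [-0.22, -0.2, -0.17, 0, 0, 0],
  [-0.22, -0.2, -0.17, 0, 0, 0],
])

```text
time_s: 23.7
position: [449.5, 3.9, 225.1]
ee_rot: [[0.005, 1.0, -0.001], [1.0, -0.005, -0.001], [-0.001, -0.001, -1.0]]
force: [0.9, 0.2, 0.7]
finger_gap: 0.88
gripper_force: 0.0
```

Run:
```python
from fit import *
d=capture("side")["color"];s=get_state();print(s["time_s"],s["position"])
cv2.imwrite("pics/end.png",cv2.resize(d[90:330,140:400],(780,600-0*1) if 0 else (650,600),interpolation=cv2.INTER_CUBIC)[:,:,::-1])
```

```text
23.75 [451.67460364   5.10012414 225.24124098]
```

View pics/end.png

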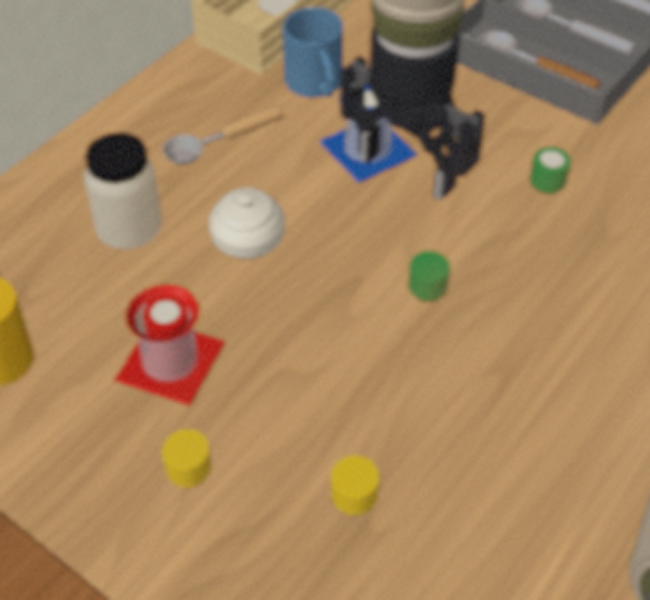

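Both tubes are loaded: the red spot lid sits level with the rim at (165,313). The green pods, pot and jar stand where they were. Handing in.

```bash
python3 -c "
from station import *
print(sign_off())"
```

```text
the job is handed in; nothing more can be done
None
```

The job is handed in at about 24 s: each tube holds its plain pod at the bottom and its spotted pod on top, lids up and level with the rim in the images, and nothing else was moved.

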